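Load and tally a dip order

TASK

Tally the dip order by colour: turn the dial to the yellow dot, stand every yellow tub upright in the steel tray, and with them in the tray swing the red-posted lever all the way to its stop and let it spring back. Then turn the dial to the green dot and do the same with every green tub, and finally turn the dial back to the black dash. Never swing the lever while the dial is on the black dash or the orange dot, and leave the orange tub and the salt dredger alone.

Things in the scene. Friction and masses are not known exactly. Their poses are not given: they have to be found in the camera images.
- order_tray: shallow fixed steel tray, 200 (its x) x 310 (its y) x 14 mm; origin at the centre of its underside, on the worktop. Floor 3 mm thick, walls 4 mm thick and 14 mm high, so the clear inside is 192 x 302 mm. Turned up to 0.1 rad
- console: fixed grey tally console, 120 (its x) x 220 (its y) x 50 mm high, origin at the centre of its underside; black selector dial on its left (its +y side), steel lever with a red post on its right, three blank white counter wheels in its front face. The dial axis stands at (0, +62) mm in its frame. Round the dial lie four marks: a black dash (off), then clockwise a yellow, a green and an orange dot, 40 degrees apart
- dial (a joint): selector dial, rad, grows clockwise seen from above; clicks into detents at 0 (black dash, off), 0.698 (yellow), 1.396 (green), 2.094 (orange), and stays there; the detents need about 0.03 N m
- dial_grip (a point): middle of the dial's upright finger bar: bar 46 mm long, 13 mm thick, 24 mm high (top 12 mm above this point, its foot and the 52 mm wide dial skirt 12 mm below). The point's x axis lies along the bar and points at the mark (white line on that end); turns with the dial
- lever (a joint): advance lever, rad, 0 at rest, stop at 1.05; grows counter-clockwise seen from above. A spring always drives it back to 0; holding it at the stop takes about 3.5 N at the post
- lever_post (a point): middle of the upright red post at the end of the lever: 14 mm thick, its top 15 mm above this point, the flat lever arm about 14 mm below it. 70 mm from the pivot; the point's x axis points from pivot to post, so +y is the way it is swung
- lever_pivot (a point): point on the lever's vertical pivot axis, level with lever_post; fixed to the console
- yellow_0_mid (a point): centre (half-way up) of a yellow lidded dip tub with a yellow sticker on its pale lid: round, 37 mm high, body 58 mm wide tapering down, lid 64 mm wide and 5 mm thick at the top, a thin 7 mm pull tab on one side; 60 g; solid; stands upright on the worktop at the start. May be absent
- yellow_1_mid (a point): centre (half-way up) of a yellow lidded dip tub with a yellow sticker on its pale lid: round, 37 mm high, body 58 mm wide tapering down, lid 64 mm wide and 5 mm thick at the top, a thin 7 mm pull tab on one side; 60 g; solid; stands upright on the worktop at the start. May be absent
- yellow_2_mid (a point): centre (half-way up) of a yellow lidded dip tub with a yellow sticker on its pale lid: round, 37 mm high, body 58 mm wide tapering down, lid 64 mm wide and 5 mm thick at the top, a thin 7 mm pull tab on one side; 60 g; solid; stands upright on the worktop at the start. May be absent
- green_0_mid (a point): centre (half-way up) of a green lidded dip tub with a green sticker on its pale lid: round, 37 mm high, body 58 mm wide tapering down, lid 64 mm wide and 5 mm thick at the top, a thin 7 mm pull tab on one side; 60 g; solid; stands upright on the worktop at the start. May be absent
- green_1_mid (a point): centre (half-way up) of a green lidded dip tub with a green sticker on its pale lid: round, 37 mm high, body 58 mm wide tapering down, lid 64 mm wide and 5 mm thick at the top, a thin 7 mm pull tab on one side; 60 g; solid; stands upright on the worktop at the start. May be absent
- orange_tub_mid (a point): centre of the orange lidded dip tub with an orange sticker, same shape; not part of this order
- dredger_mid (a point): centre of the aluminium salt dredger, 68 mm wide, 115 mm high; a bystander
Not all that is in view belongs to the job. What is shaped like the part that bears yellow_2_mid but turquoise is not meant. What is shaped like the part that bears yellow_1_mid but pink or purple is not meant.

How it is judged:
By the outcome, as a careful person would: the job done as asked, in the order asked, and still so for the second after the job is handed in, with the robot touching nothing.
Of yellow_0, yellow_1, yellow_2 only 1 to 3 are there at a start; the rules pass over those that are not, and their reading is None.
Of green_0, green_1 only 1 to 2 are there at a start; the rules pass over those that are not, and their reading is None.
At some moment in a run one of yellow_0, yellow_1, yellow_2, green_0, green_1 may be knocked a few centimetres aside while the robot is not near it.
It also fails if it takes over 210 s, if anything falls off the work surface, if the arm or the gripper's body presses on something with over 40 N, if the wrist force passes 120 N, or if a joint passes its speed limit or range.

ROBOT

A 6-joint arm with a two-finger parallel gripper is mounted at the origin on a cart in front of the work surface, level with it; the furniture and walls round the work are solid. World frame = base frame: x ahead of the robot, y to its left, z up, the work surface at z = 0. Lengths are in m, angles in rad, forces in N, time in s.
With the tool pointing down it reaches from about 0.3 to 0.875 m from the base axis. Payload 4.2 kg.
Tool frame: the origin (TCP) lies between the finger pads; the fingertips stand 19 mm ahead of it and the grasp point (between the pads) is the TCP (manip.tips_ahead is the z of the fingertips in the tool frame, in m); z points along the fingers, y is the line along which they close (so a half turn about z gives the same grasp; the last joint's range is limited). The gripper opens to 85 mm and grips with 20 to 120 N. Pads are 22 mm wide; open, the fingers measure 114 mm over their backs; the gripper's body (76 mm by 85 mm) begins 54 mm behind the grasp point. The pads swing forward as they close: fully open they stand 13 mm farther back than shut.
Start: joints at [1.26, 0.32, 1.565, -0, 1.257, -0.02], TCP at [0.165, 0.551, 0.25] pointing down, gripper open.
Joint ranges: [-3.11, 3.11], [-0.84, 2.01], [0.21, 2.61], [-1.34, 4.49], [0.05, 2.63], [-2.56, 2.56]. Speed limits (rad/s): [2.57, 2.57, 3.14, 3.14, 3.14, 3.14].

INTERFACE

Orientations are given as a 3x3 rotation matrix whose columns are the frame's x, y, z axes.
In Python, from workcell import manip, grab_frame gives the robot as it stands.
- The arm moves only by the shell command python3 -m inch 'ROWS' [OPENING]. ROWS is JSON, a list of rows, each an object with "travel": the shift along the tool's x, y, z in m, a list of three; "yaw": the turn about the tool's z in degrees. In form: [{"travel": [dx, dy, dz], "yaw": yaw}, ...]. A call has 1 to 20 rows; each row shifts and turns the commanded pose from where the row before left it, along the tool's axes as they then stand; what a row does not reach is not made up. A row lasts 1/10 s, in which the tool goes at most 50 mm and 8.59 degrees, less where a joint would pass 70% of its speed; a pose out of reach is approached as far as the arm can. A call with a gripper value outside its range is refused whole. OPENING is the gripper's target within -1 to 1 (shut at 1, half-way at 0, fully open at -1), set as the call begins (- or left out, the last holds). The fingers move at their own pace and stop on an object; the grip force is fixed at half the most. Time passes only in rows, so rows that do not move let the fingers close. It gives the time, the measured TCP pose, the force and the opening at its end, in the units of the state.
- manip.get_obs(): the state, without advancing time (a new reading comes with each control period).
- grab_frame(name): name is "scene" or "side" or "wrist"; returns a dict with "image" (384x512x3 uint8, red, green, blue), "z_map" (384x512 float32, m along the optical axis (not along the pixel's ray), 0 where there is no reading), "intrinsics" (3x3 intrinsics, pixels), "extrinsics" (4x4, takes a point from world to camera coordinates). Camera axes: x right, y down, z forward; pixel columns grow to the right and rows downward; lengths in m; the calibration is good to about 2 mm. A picture is of the moment at which its call begins.
- manip.sign_off(): hands the job in, once; it reports no verdict.
The state is a dict: "time_s": time; "joint_pos": joint angles; "qd": joint speeds; "effort": joint torques, N m; "tool_pos": TCP position; "tcp_rot": TCP orientation; "contact_force": force on the tool from outside, world axes, zero at the start; "torque": the same for the moment, N m; "opening": opening from 0.0 (shut) to 1.0 (fully open).
Only numpy, scipy, OpenCV 4.12 (cv2) and the standard library are available. Lean on these libraries where they do the work, as an engineer would, in place of code of your own. Each camera call takes 0.05 s, during which the arm holds its last target. There are 200 camera calls.

## Working session

There is one attempt and no reset: what is moved stays moved. The work goes in short steps, Python scripts to look and compute and a shell command to move; the robot and the scene stay as the last step left them, time stands still between calls to the robot, and variables do not carry over. Pictures are saved under pics/ and viewed, on a budget of 14 in all, crops included, one or two more only if the job needs it, and the job is handed in when it is done.

```bash
ls; mkdir -p pics; python3 - <<'E'
from workcell import manip, grab_frame
import cv2
for n in ["scene","side"]:
    f=grab_frame(n); cv2.imwrite(f"pics/{n}0.png",cv2.resize(f["image"][...,::-1],(800,600)))
    print(n,f["intrinsics"].round(1).tolist(),f["extrinsics"].round(3).tolist())
o=manip.get_obs(); print(o["time_s"],o["tool_pos"],o["tcp_rot"],o["opening"],manip.tips_ahead)
E
```

```text
pics
scene [[364.8, 0.0, 256.4], [0.0, 364.8, 192.9], [0.0, 0.0, 1.0]] [[0.696, -0.717, -0.018, -0.352], [-0.389, -0.356, -0.849, 0.308], [0.603, 0.599, -0.527, 0.745], [0.0, 0.0, 0.0, 1.0]]
side [[473.3, 0.0, 252.9], [0.0, 473.3, 183.9], [0.0, 0.0, 1.0]] [[-0.994, -0.105, 0.01, 0.563], [-0.074, 0.622, -0.779, 0.058], [0.076, -0.776, -0.627, 1.651], [0.0, 0.0, 0.0, 1.0]]
0.1 [0.16472057 0.55048427 0.24955337] [[-9.58033868e-01  2.86654617e-01 -4.87421256e-04]
 [ 2.86655031e-01  9.58032578e-01 -1.57269525e-03]
 [ 1.61450873e-05 -1.64641707e-03 -9.99998645e-01]] 1.00028997221349 0.019
```

View pics/scene0.png

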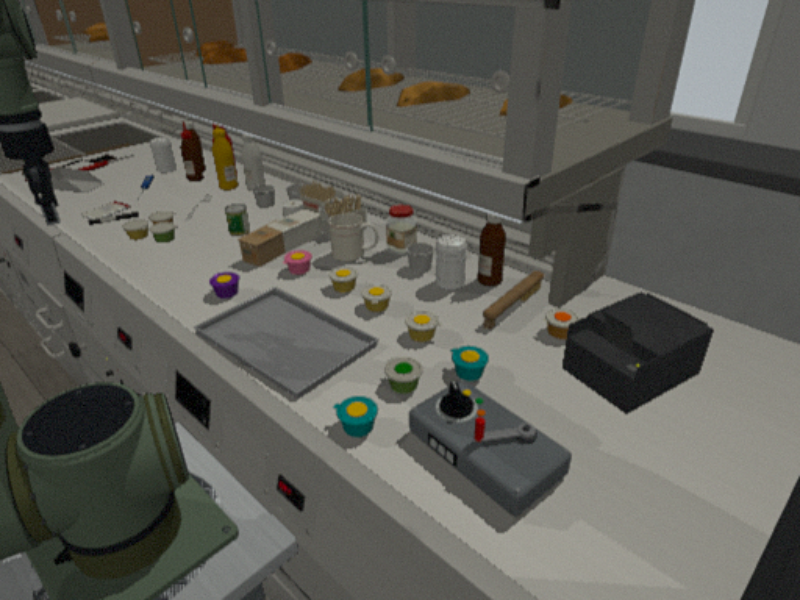

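View pics/side0.png

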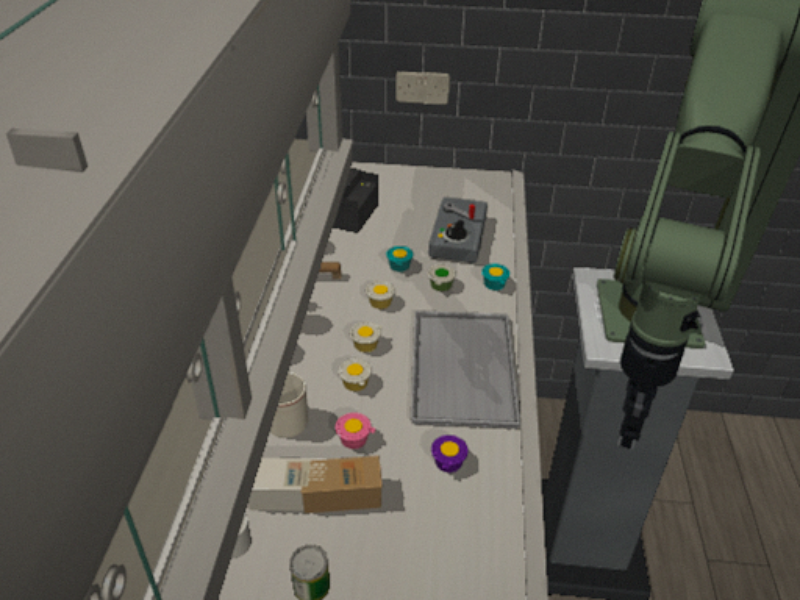

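The scene view (800x600) shows:
- Pale-lid yellow tubs at (343,278), (376,296) and (421,325), and a green tub at (403,373).
- Lookalikes: turquoise at (357,413) and (470,360), pink (297,260), purple (224,283), orange (562,322).
- Some far cups around (135–163,225), still unclear.
- The console dial at (458,402), and the red post at (480,427).

Next I'll crop these and measure them.

```bash
cat > h.py <<'E'
import numpy as np, cv2
from workcell import manip, grab_frame
def ray(f,u,v,z):
    K,E=f["intrinsics"],f["extrinsics"]; R,t=E[:3,:3],E[:3,3]
    d=R.T@np.linalg.solve(K,[u,v,1.]); c=-R.T@t
    return c+d*(z-c[2])/d[2]
def proj(f,p):
    q=f["extrinsics"]@np.r_[p,1]; q=f["intrinsics"]@q[:3]; return q[:2]/q[2]
def cloud(f):
    K,E=f["intrinsics"],f["extrinsics"]; z=f["z_map"]; v,u=np.indices(z.shape)
    p=np.stack([(u-K[0,2])*z/K[0,0],(v-K[1,2])*z/K[1,1],z],-1)
    return (p-E[:3,3])@E[:3,:3]
def blobs(f,lo,hi,z,amin=8):
    h=cv2.cvtColor(f["image"],cv2.COLOR_RGB2HSV); m=cv2.inRange(h,np.array(lo),np.array(hi))
    n,l,s,c=cv2.connectedComponentsWithStats(m)
    out=[]
    for i in range(1,n):
        if s[i,4]>=amin: out.append((c[i].round(1),s[i,4],ray(f,*c[i],z).round(3)))
    return out
Y=((22,150,120),(32,255,255)); G=((45,130,60),(75,255,255)); O=((8,180,150),(17,255,255)); RED=((0,200,120),(5,255,255))
E
python3 - <<'E'
from h import *
S=grab_frame("scene");D=grab_frame("side")
for nm,f in (("scene",S),("side",D)):
    P=cloud(f)
    for c,k,z in (("Y",Y,.037),("G",G,.037),("O",O,.037),("R",RED,.08)):
        for b in blobs(f,*k,z):
            u,v=b[0].astype(int)
            if -.8<b[2][1]<1.2 and .2<b[2][0]<1: print(nm,c,b[0],b[1],b[2],P[v,u].round(3))
a=cv2.resize(S["image"][120:165,60:130,::-1],None,fx=5.5,fy=5.5,interpolation=2)
b=cv2.resize(S["image"][235:335,250:375,::-1],None,fx=5,fy=5,interpolation=2)[:,:]
c=cv2.resize(S["image"][155:260,190:310,::-1],None,fx=3.3,fy=3.3,interpolation=2)
d=np.hstack([a[:247,:385],c[:247,:396]]); 
b=cv2.resize(b,(437,350)); e=cv2.resize(D["image"][115:195,260:340,::-1],(344,350),interpolation=2)
cv2.imwrite("pics/c1.png",np.vstack([d,np.hstack([b,e])]))
E
```

```text
scene Y [190.2 163.5] 23 [0.597 0.427 0.037] [0.594 0.424 0.041]
scene Y [219.1 174.5] 31 [0.614 0.285 0.037] [0.614 0.285 0.039]
scene Y [142.8 178.1] 31 [0.42  0.46  0.037] [0.417 0.46  0.039]
scene Y [240.4 186.1] 38 [0.61  0.173 0.037] [0.609 0.174 0.037]
scene Y [269.6 204.2] 47 [0.595 0.03  0.037] [0.594 0.032 0.038]
scene Y [300.4 227.4] 61 [ 0.567 -0.11   0.037] [ 0.567 -0.108  0.038]
scene Y [298.4 250.6] 14 [ 0.488 -0.166  0.037] [ 0.476 -0.173  0.051]
scene Y [228.  261.6] 89 [ 0.339 -0.066  0.037] [ 0.34  -0.065  0.038]
scene G [257.8 235.1] 60 [ 0.463 -0.047  0.037] [ 0.461 -0.047  0.039]
scene G [254.4 247. ] 12 [ 0.422 -0.075  0.037] [ 0.44  -0.056  0.015]
scene G [306.2 256.1] 12 [ 0.485 -0.193  0.037] [ 0.472 -0.201  0.051]
scene O [359.6 202. ] 39 [ 0.788 -0.162  0.037] [ 0.784 -0.162  0.039]
scene R [307.1 268.8] 13 [ 0.413 -0.247  0.08 ] [ 0.402 -0.255  0.095]
side Y [255.5 161.9] 34 [ 0.569 -0.112  0.037] [ 0.57  -0.111  0.041]
side Y [316.9 173.3] 39 [ 0.342 -0.069  0.037] [ 0.345 -0.07   0.037]
side Y [243.  184.9] 39 [0.598 0.029 0.037] [0.599 0.025 0.038]
side Y [233.5 211.8] 54 [0.612 0.171 0.037] [0.613 0.172 0.041]
side Y [226.7 236.1] 59 [0.618 0.283 0.037] [0.62  0.28  0.034]
side Y [225.8 272.1] 67 [0.599 0.425 0.037] [0.601 0.425 0.037]
side Y [287.3 286.9] 76 [0.422 0.458 0.037] [0.424 0.457 0.038]
side G [282.5 174.1] 34 [ 0.465 -0.049  0.037] [ 0.466 -0.047  0.039]
```

View pics/c1.png

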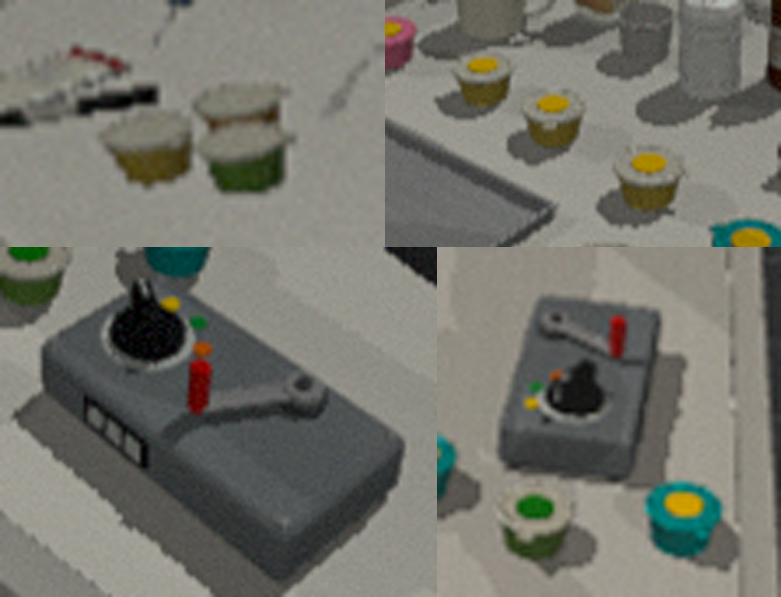

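The crop shows three yellow-stickered pale-lid tubs at about (0.616,0.284), (0.612,0.172) and (0.596,0.030), and one green at (0.464,-0.048). The far cups have plain lids with no sticker, so they aren't part of the order. The turquoise, pink and purple ones are excluded by their bodies. The bar seems to point at the dash, with the yellow dot clockwise of it. I'll swing over the console for a close look.

```bash
python3 -m inch '[{"travel":[-0.044,-0.006,-0.002],"yaw":5},{"travel":[-0.044,-0.006,-0.002],"yaw":5},{"travel":[-0.044,-0.006,-0.002],"yaw":5},{"travel":[-0.044,-0.006,-0.002],"yaw":5},{"travel":[-0.044,-0.006,-0.002],"yaw":5},{"travel":[-0.044,-0.006,-0.002],"yaw":5},{"travel":[-0.044,-0.006,-0.002],"yaw":5},{"travel":[-0.044,-0.006,-0.002],"yaw":5},{"travel":[-0.044,-0.006,-0.002],"yaw":5},{"travel":[-0.044,-0.006,-0.002],"yaw":5},{"travel":[-0.044,-0.006,-0.002],"yaw":5},{"travel":[-0.044,-0.006,-0.002],"yaw":5},{"travel":[-0.044,-0.006,-0.002],"yaw":5},{"travel":[-0.044,-0.006,-0.002],"yaw":5},{"travel":[-0.044,-0.006,-0.002],"yaw":5},{"travel":[-0.044,-0.006,-0.002],"yaw":5},{"travel":[-0.044,-0.006,-0.002],"yaw":5},{"travel":[-0.044,-0.006,-0.002],"yaw":5},{"travel":[-0.044,-0.006,-0.002],"yaw":5},{"travel":[0,0,0],"yaw":0}]'
cat >> h.py <<'E'
def go(p,ang=None):
    "print tool-frame travel to world p and yaw (deg) for tool x to reach ang"
    o=manip.get_obs(); R=np.array(o["tcp_rot"]); a=np.degrees(np.arctan2(R[1,0],R[0,0]))
    d=R.T@(np.array(p)-o["tool_pos"]); print("t",round(o["time_s"],1),"pos",np.round(o["tool_pos"],3),"xang",a.round(1),"j6",round(o["joint_pos"][5],2),"travel",d.round(4),"F",np.round(o["contact_force"],1),"op",round(o["opening"],2))
    if ang is not None: print("yaw",((a-ang+90)%180-90).round(1))
E
python3 - <<'E'
from h import *
f=grab_frame("wrist"); cv2.imwrite("pics/w1.png",cv2.resize(f["image"][...,::-1],(800,600)))
go([.44,-.2,.3]); E=f["extrinsics"]; print((-E[:3,:3].T@E[:3,3]).round(3), E[:3,:3].round(2).tolist())
P=cloud(f)
for c,k,z in (("Y",Y,.051),("G",G,.051),("O",O,.051),("R",RED,.09)):
  for b in blobs(f,*k,z,20): print(c,b, P[int(b[0][1]),int(b[0][0])].round(3))
E
```

```text
time_s: 2.2
tool_pos: [0.4268, -0.1556, 0.2885]
tcp_rot: [[0.376, 0.927, -0.001], [0.927, -0.376, -0.002], [-0.002, 0.0, -1.0]]
contact_force: [0.1, 1.0, 0.8]
opening: 1.001
t 2.2 pos [ 0.428 -0.154  0.288] xang 68.1 j6 0.01 travel [-0.0385  0.0287 -0.0117] F [ 0.6  0.3 -0.5] op 1.0
[ 0.46  -0.077  0.413] [[0.93, -0.38, -0.0], [-0.35, -0.87, 0.33], [-0.12, -0.31, -0.94]]
Y (array([343.4,  89. ]), np.int32(484), array([ 0.565, -0.111,  0.051])) [ 0.568 -0.112  0.039]
Y (array([168.5, 124.5]), np.int32(436), array([ 0.345, -0.068,  0.051])) [ 0.341 -0.067  0.039]
Y (array([293.5, 165.1]), np.int32(58), array([ 0.476, -0.178,  0.051])) [ 0.476 -0.178  0.052]
G (array([249.6,  72.5]), np.int32(482), array([ 0.465, -0.05 ,  0.051])) [ 0.465 -0.049  0.038]
G (array([298. , 182.9]), np.int32(46), array([ 0.474, -0.204,  0.051])) [ 0.474 -0.203  0.052]
O (array([289.6, 199.2]), np.int32(42), array([ 0.455, -0.223,  0.051])) [ 0.454 -0.222  0.05 ]
R (array([266.4, 245.3]), np.int32(29), array([ 0.405, -0.257,  0.09 ])) [ 0.405 -0.255  0.093]
```

View pics/w1.png

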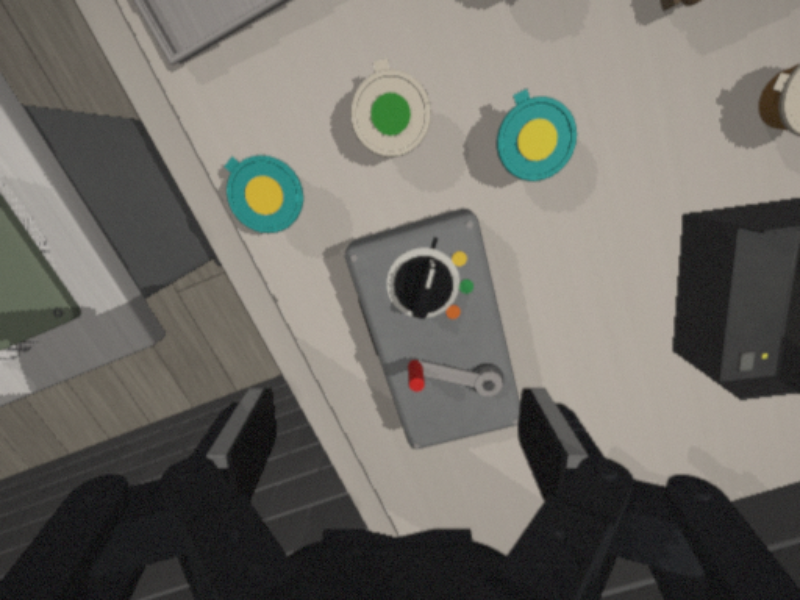

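The wrist view (800x600) shows the dial at (424,284). Its white line points up at the dash (435,243), with yellow (459,259), green (466,286) and orange (454,312) clockwise of it. The red post top is at (416,383) and the lever pivot at (488,381).

```bash
python3 - <<'E'
from h import *
f=grab_frame("wrist"); P=cloud(f); s=512/800
g=f["image"]; hsv=cv2.cvtColor(g,cv2.COLOR_RGB2HSV)
def at(u,v): return ray(f,u,v,.051)[:2]
y,gn,o=[at(*c) for c in ((293.5,165.1),(298,182.9),(289.6,199.2))]
for r in [0]:
    A=np.c_[2*np.array([y,gn,o]),np.ones(3)]; b=(np.array([y,gn,o])**2).sum(1); x=np.linalg.solve(A,b); print("circ",x[:2],np.sqrt(x[2]+x[:2]@x[:2]))
dash=at(435*s,243*s); print("dash",dash)
A=np.array([y,gn,o,dash]);M=np.c_[2*A,np.ones(4)];x=np.linalg.lstsq(M,(A**2).sum(1),rcond=None)[0];c=x[:2];print("c4",c)
print("angles",[np.degrees(np.arctan2(*(p-c)[::-1])).round(1) for p in A])
# dial bar top points: P near c
d=np.hypot(P[...,0]-c[0],P[...,1]-c[1]); m=(d<.026)&(P[...,2]>.055); z=P[...,2][m]; print("dial z pct",np.percentile(z,[5,25,50,75,95,99]).round(4))
t=(d<.03)&(P[...,2]>.077); q=P[t][:,:2]; print("bar top",t.sum(),q.mean(0),cv2.minAreaRect((q*1000).astype(np.float32)))
# lever
for n,u,v in (("piv",488,381),("post",416,383),("arm",450,371)): print(n,P[int(v*s),int(u*s)].round(4))
rm=cv2.inRange(hsv,np.array((0,150,70)),np.array((8,255,255)))>0; q=P[rm]; q=q[(abs(q[:,0]-.41)<.05)&(abs(q[:,1]+.255)<.05)]
print("post z",np.percentile(q[:,2],[5,50,95]).round(3)); print("post top",q[q[:,2]>np.percentile(q[:,2],95)-.004].mean(0).round(4),q[:,:2].mean(0).round(4))
m=(abs(P[...,0]-.44)<.15)&(abs(P[...,1]+.23)<.15)&(abs(P[...,2]-.05)<.006); print("console",cv2.minAreaRect((P[m][:,:2]*1000).astype(np.float32)))
E
```

```text
circ [ 0.44068725 -0.18527352] 0.038056168050864626
dash [ 0.46315957 -0.15586682]
c4 [ 0.4418389  -0.18592011]
angles [np.float64(16.0), np.float64(-25.4), np.float64(-66.9), np.float64(54.6)]
dial z pct [0.0584 0.0594 0.0607 0.0824 0.3066 0.3137]
bar top 927 [ 0.45632734 -0.17876223] ((444.1065979003906, -183.6051025390625), (53.753936767578125, 28.459762573242188), 29.30853271484375)
piv [ 0.464  -0.2897  0.0645]
post [ 0.4067 -0.2516  0.0945]
arm [ 0.4351 -0.2696  0.0613]
post z [0.067 0.091 0.095]
post top [ 0.4055 -0.2548  0.0934] [ 0.4061 -0.2525]
console ((433.3770751953125, -247.6866455078125), (218.7004852294922, 119.18832397460938), 84.29899597167969)
```

Dial axis is about (0.4405,-0.1857). The bar points at 54.5°, yellow is at 14.5° and green at -25.5°. Grip z is about 0.072. The lever post is at (0.4055,-0.2545) and the pivot at (0.464,-0.290). First I'll turn the dial to yellow.

```bash
python3 -m inch '[{"travel":[-0.0247,0.0235,0.03],"yaw":0},{"travel":[0,0,0.04],"yaw":6.8},{"travel":[0,0,0.04],"yaw":6.8},{"travel":[0,0,0.04],"yaw":0},{"travel":[0,0,0],"yaw":0},{"travel":[0,0,0],"yaw":0}]' 0.2
python3 - <<'E'
from h import *
go([.4405,-.1857,.084],54.5)
f=grab_frame("wrist"); cv2.imwrite("pics/w2.png",f["image"][...,::-1])
E
```

```text
time_s: 2.9
tool_pos: [0.4422, -0.1825, 0.1386]
tcp_rot: [[0.575, 0.818, -0.0], [0.818, -0.575, 0.001], [0.0, -0.001, -1.0]]
contact_force: [-0.0, -0.9, 1.2]
opening: 0.4
t 2.9 pos [ 0.442 -0.183  0.139] xang 54.9 j6 0.2 travel [-0.0036  0.0005  0.0546] F [-0.  -0.9  1.2] op 0.4
yaw 0.4
```

View pics/w2.png

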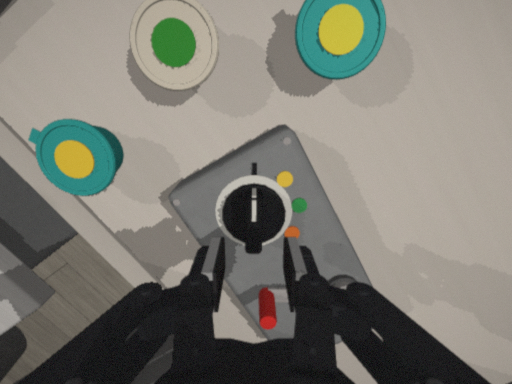

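The bar (254,213) is aligned and centred between the fingers at columns 220–290. Next: descend, grip and turn 40° clockwise.

```bash
python3 -m inch '[{"travel":[-0.0036,0.0005,0.02],"yaw":0.4},{"travel":[0,0,0.02],"yaw":0},{"travel":[0,0,0.014],"yaw":0},{"travel":[0,0,0],"yaw":0}]' 
python3 -m inch '[{"travel":[0,0,0],"yaw":0},{"travel":[0,0,0],"yaw":0},{"travel":[0,0,0],"yaw":0},{"travel":[0,0,0],"yaw":0},{"travel":[0,0,0],"yaw":8},{"travel":[0,0,0],"yaw":8},{"travel":[0,0,0],"yaw":8},{"travel":[0,0,0],"yaw":8},{"travel":[0,0,0],"yaw":8},{"travel":[0,0,0],"yaw":0.5},{"travel":[0,0,0],"yaw":0}]' 1
python3 -c "
from h import *
go([.4405,-.1857,.084],14.5)"
```

```text
time_s: 3.35
tool_pos: [0.4404, -0.1866, 0.0851]
tcp_rot: [[0.582, 0.813, 0.001], [0.813, -0.582, -0.0], [0.0, 0.001, -1.0]]
contact_force: [-0.6, -0.8, 0.6]
opening: 0.397
time_s: 4.45
tool_pos: [0.4398, -0.1865, 0.0863]
tcp_rot: [[0.971, 0.239, 0.001], [0.239, -0.971, -0.0], [0.001, 0.0, -1.0]]
contact_force: [-2.8, 1.1, 5.4]
opening: 0.129
t 4.5 pos [ 0.44  -0.187  0.086] xang 13.8 j6 0.9 travel [ 0.0008 -0.0006  0.0023] F [-2.8  1.1  5.4] op 0.13
yaw -0.7
```

The tool shows the full 40° turn, and the grip held (opening 0.13, about the bar's thickness). Next I'll release, rise, turn to x-angle 90° and look over the yellow tubs and tray. That view will also show the dial.

```bash
python3 -m inch '[{"travel":[0,0,-0.001],"yaw":0},{"travel":[0,0,0],"yaw":0},{"travel":[0,0,-0.03],"yaw":0},{"travel":[0,0,-0.03],"yaw":0},{"travel":[0,0,-0.04],"yaw":-7.6},{"travel":[0,0,-0.04],"yaw":-7.6},{"travel":[0,0,-0.03],"yaw":-7.6},{"travel":[0,0,-0.02],"yaw":-7.6},{"travel":[0,0,-0.02],"yaw":-7.6},{"travel":[0,0,-0.02],"yaw":-7.6},{"travel":[0,0,-0.02],"yaw":-7.6},{"travel":[0,0,0],"yaw":-7.6},{"travel":[0,0,0],"yaw":-7.6},{"travel":[0,0,0],"yaw":-7.6}]' 0.2
python3 -m inch '[{"travel":[0.041,0.013,0],"yaw":0},{"travel":[0.041,0.013,0],"yaw":0},{"travel":[0.041,0.013,0],"yaw":0},{"travel":[0.041,0.013,0],"yaw":0},{"travel":[0.041,0.013,0],"yaw":0},{"travel":[0.041,0.013,0],"yaw":0},{"travel":[0.041,0.013,0],"yaw":0},{"travel":[0,0,0],"yaw":0},{"travel":[0,0,0],"yaw":0}]' -1
python3 - <<'E'
from h import *
go([.53,.1,.3],90)
f=grab_frame("wrist"); cv2.imwrite("pics/w3.png",cv2.resize(f["image"][...,::-1],(800,600)))
for b in blobs(f,*Y,.037,50): print(b)
for b in blobs(f,*G,.037,50): print(b)
np.savez("w3.npz",**f)
s=grab_frame("side"); P=cloud(s)
# tray: corners at 800px scale
for u,v in ((413,314),(513,316),(519,421),(411,421)): print(ray(s,u*.64,v*.64,.014).round(3))
E
```

```text
time_s: 5.85
tool_pos: [0.4399, -0.1868, 0.3361]
tcp_rot: [[-0.003, 1.0, 0.002], [1.0, 0.003, -0.001], [-0.001, 0.002, -1.0]]
contact_force: [-0.2, -0.1, 0.5]
opening: 0.402
time_s: 6.75
tool_pos: [0.5316, 0.1007, 0.3354]
tcp_rot: [[0.001, 1.0, 0.0], [1.0, -0.001, -0.0], [-0.0, 0.0, -1.0]]
contact_force: [-0.4, -0.8, -0.4]
opening: 0.999
t 6.8 pos [0.532 0.101 0.335] xang 90.0 j6 0.17 travel [-0.0007 -0.0016  0.0354] F [-0.4 -0.8 -0.4] op 1.0
yaw -0.0
(array([317.6,  18.4]), np.int32(482), array([0.617, 0.284, 0.037]))
(array([308.1, 106.9]), np.int32(352), array([0.612, 0.171, 0.037]))
(array([293.8, 198. ]), np.int32(255), array([0.598, 0.029, 0.037]))
(array([144.9, 249.9]), np.int32(206), array([ 0.341, -0.069,  0.037]))
(array([274. , 271.5]), np.int32(190), array([ 0.569, -0.113,  0.037]))
(array([215.1, 240.5]), np.int32(196), array([ 0.465, -0.05 ,  0.037]))
[0.519 0.079 0.014]
[0.3   0.06  0.014]
[0.295 0.361 0.014]
[0.496 0.384 0.014]
```

View pics/w3.png

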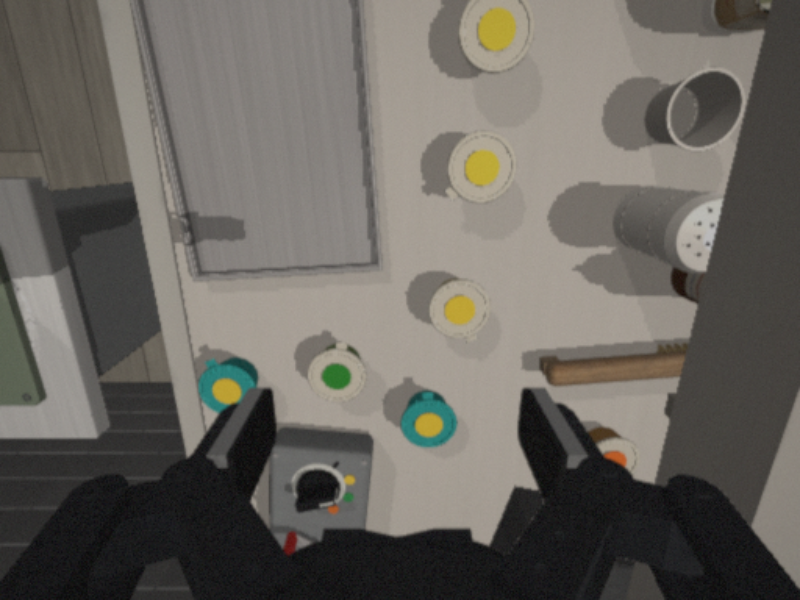

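The view shows the three yellow tubs at (497,30), (482,167) and (460,308). Tab of the second is at lower left (453,193), and of the third at the bottom (472,338). The green tub's tab is at the top (341,346). The dial's white line now points at the yellow dot (349,480). Next I'll fit the tray and look for the first tub's tab.

```bash
python3 - <<'E'
from h import *
f=dict(np.load("w3.npz")); s=.64
for u,v in ((196,277),(381,267),(362,0)): print("w",ray(f,u*s,v*s,.014).round(3))
S=grab_frame("scene")
for u,v in ((275,290),(376,343),(293,393),(197,330)): print("s",ray(S,u*s,v*s,.014).round(3))
go([.616,.284,.3],90)
E
```

```text
w [0.316 0.057 0.014]
w [0.516 0.068 0.014]
w [0.502 0.311 0.014]
s [0.488 0.368 0.014]
s [0.502 0.061 0.014]
s [0.308 0.061 0.014]
s [0.292 0.353 0.014]
t 6.9 pos [0.531 0.099 0.336] xang 89.8 j6 0.17 travel [0.1854 0.084  0.0356] F [-0.4 -0.   0.2] op 1.0
yaw -0.2
```

```bash
python3 -m inch '[{"travel":[0.045,0.02,0.03],"yaw":0},{"travel":[0.045,0.02,0.03],"yaw":0},{"travel":[0.045,0.02,0.03],"yaw":0},{"travel":[0.045,0.024,0.03],"yaw":0},{"travel":[0,0,0],"yaw":0},{"travel":[0,0,0],"yaw":0}]' -1
python3 - <<'E'
from h import *
go([.616,.284,.027],90)
f=grab_frame("wrist"); cv2.imwrite("pics/w4.png",f["image"][...,::-1])
for b in blobs(f,*Y,.037,50): print(b)
E
```

```text
time_s: 7.5
tool_pos: [0.6042, 0.2541, 0.2309]
tcp_rot: [[0.003, 1.0, -0.002], [1.0, -0.003, -0.001], [-0.001, -0.002, -1.0]]
contact_force: [0.3, 0.1, 1.5]
opening: 0.997
t 7.5 pos [0.604 0.254 0.231] xang 89.8 j6 0.38 travel [0.0302 0.0121 0.2038] F [0.3 0.1 1.5] op 1.0
yaw -0.2
(array([247.8,   9. ]), np.int32(576), array([0.599, 0.421, 0.037]))
(array([264.7, 147. ]), np.int32(565), array([0.617, 0.283, 0.037]))
(array([259.7, 234.1]), np.int32(401), array([0.612, 0.171, 0.037]))
(array([249.7, 321.2]), np.int32(274), array([0.598, 0.028, 0.037]))
(array([ 92.6, 371.3]), np.int32(87), array([ 0.347, -0.073,  0.037]))
```

View pics/w4.png

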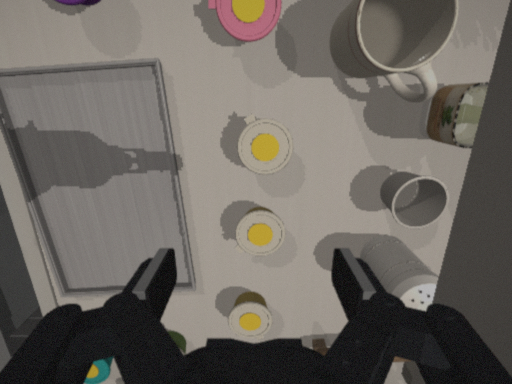

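The first tub's tab is at upper-left (251,120), clear of the closing line. The tray is at about (0.4015,0.215) with a yaw of 3.5°. Now I'll pick tub A.

```bash
python3 -m inch '[{"travel":[0.030,0.0125,0.03],"yaw":0},{"travel":[0,0,0.04],"yaw":0},{"travel":[0,0,0.04],"yaw":0},{"travel":[0,0,0.04],"yaw":0},{"travel":[0,0,0],"yaw":0}]' -1
python3 -c "
from h import *
go([.6165,.2835,.027],90)"
```

```text
time_s: 8.05
tool_pos: [0.6138, 0.2817, 0.0782]
tcp_rot: [[0.005, 1.0, -0.009], [1.0, -0.005, -0.004], [-0.004, -0.009, -1.0]]
contact_force: [-0.4, 0.4, -0.5]
opening: 1.0
t 8.1 pos [0.614 0.282 0.078] xang 89.7 j6 0.42 travel [0.0021 0.0031 0.0511] F [-0.4  0.4 -0.5] op 1.0
yaw -0.3
```

```bash
python3 -m inch '[{"travel":[0.002,0.003,0.02],"yaw":0},{"travel":[0,0,0.02],"yaw":0},{"travel":[0,0,0.01],"yaw":0},{"travel":[0,0,0],"yaw":0}]' -1
python3 -m inch '[{"travel":[0,0,0],"yaw":0},{"travel":[0,0,0],"yaw":0},{"travel":[0,0,0],"yaw":0},{"travel":[0,0,0],"yaw":0},{"travel":[0,0,-0.02],"yaw":0},{"travel":[0,0,-0.04],"yaw":0},{"travel":[0,0,-0.03],"yaw":0},{"travel":[0,0,0],"yaw":0}]' 1
python3 -c "
from h import *
go([.370,.323,.11],93.5)"
```

```text
time_s: 8.45
tool_pos: [0.6202, 0.2861, 0.0331]
tcp_rot: [[0.004, 1.0, 0.001], [1.0, -0.004, 0.0], [0.0, 0.001, -1.0]]
contact_force: [-0.7, -0.5, -0.7]
opening: 0.999
time_s: 9.25
tool_pos: [0.6229, 0.2882, 0.1287]
tcp_rot: [[0.003, 1.0, 0.011], [1.0, -0.003, 0.005], [0.005, 0.011, -1.0]]
contact_force: [-0.8, 0.8, -0.8]
opening: 0.713
t 9.2 pos [0.623 0.288 0.129] xang 89.8 j6 0.42 travel [ 0.034  -0.2532  0.016 ] F [-0.8  0.8 -0.8] op 0.71
yaw -3.7
```

```bash
python3 -m inch '[{"travel":[0.006,-0.043,0],"yaw":0},{"travel":[0.006,-0.043,0],"yaw":0},{"travel":[0.006,-0.043,0],"yaw":0},{"travel":[0.006,-0.043,0],"yaw":0},{"travel":[0.005,-0.043,0],"yaw":0},{"travel":[0.005,-0.037,0],"yaw":0},{"travel":[0,0,0],"yaw":-1.5},{"travel":[0,0,0.01],"yaw":-2},{"travel":[0,0,0],"yaw":0}]' 1
python3 - <<'E'
from h import *
go([.370,.323,.0325],93.5)
f=grab_frame("wrist"); cv2.imwrite("pics/w5.png",f["image"][...,::-1])
for b in blobs(f,*Y,.125,50): print(b)
E
```

```text
time_s: 10.15
tool_pos: [0.3678, 0.3213, 0.1113]
tcp_rot: [[-0.059, 0.998, -0.001], [0.998, 0.059, -0.001], [-0.001, -0.001, -1.0]]
contact_force: [-0.5, -0.0, -1.3]
opening: 0.713
t 10.2 pos [0.368 0.321 0.111] xang 93.4 j6 0.64 travel [0.0017 0.0024 0.0788] F [-0.5 -0.  -1.3] op 0.71
yaw -0.1
(array([354.,  18.]), np.int32(1797), array([0.397, 0.434, 0.125]))
(array([253.6, 274.6]), np.int32(2452), array([0.368, 0.326, 0.125]))
(array([496.9, 365. ]), np.int32(490), array([0.504, 0.276, 0.125]))
```

View pics/w5.png

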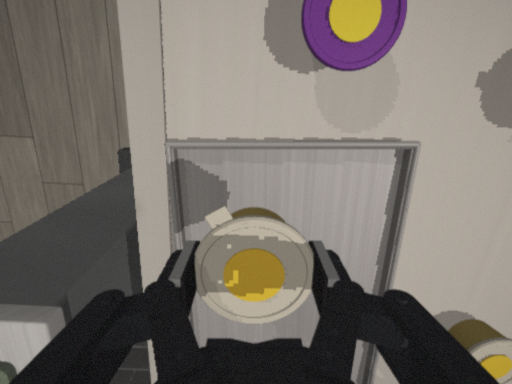

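The tub is held upright at (254,270), over the tray near its top wall (y=145). I'll lower it and release.

```bash
python3 -m inch '[{"travel":[0.002,0.005,0.03],"yaw":0},{"travel":[0,0,0.03],"yaw":0},{"travel":[0,0,0.015],"yaw":0},{"travel":[0,0,0.003],"yaw":0},{"travel":[0,0,0],"yaw":0}]' 1
python3 -m inch '[{"travel":[0,0,0],"yaw":0},{"travel":[0,0,0],"yaw":0},{"travel":[0,0,0],"yaw":0},{"travel":[0,0,-0.02],"yaw":0},{"travel":[0,0,-0.04],"yaw":0},{"travel":[0,0,-0.03],"yaw":0},{"travel":[0,0,0],"yaw":3.5}]' -1
python3 - <<'E'
from h import *
f=grab_frame("wrist")
for b in blobs(f,*Y,.037,50): print(b)
go([.612,.171,.12],90)
E
```

```text
time_s: 10.7
tool_pos: [0.3728, 0.3236, 0.035]
tcp_rot: [[-0.056, 0.998, -0.002], [0.998, 0.056, -0.001], [-0.0, -0.002, -1.0]]
contact_force: [-4.9, -1.6, 10.3]
opening: 0.715
time_s: 11.4
tool_pos: [0.3752, 0.3257, 0.128]
tcp_rot: [[0.005, 1.0, 0.007], [1.0, -0.005, 0.006], [0.006, 0.007, -1.0]]
contact_force: [0.7, 0.4, -0.6]
opening: 1.006
(array([320.6,  22.7]), np.int32(1849), array([0.423, 0.458, 0.037]))
(array([250.9, 212.5]), np.int32(1013), array([0.374, 0.318, 0.037]))
(array([491.1, 340. ]), np.int32(274), array([0.619, 0.175, 0.037]))
t 11.4 pos [0.374 0.325 0.126] xang 89.6 j6 0.7 travel [-0.1522  0.2389  0.0066] F [-0.9  0.3 -0.3] op 1.0
yaw -0.4
```

```bash
python3 -m inch '[{"travel":[-0.026,0.04,0],"yaw":0},{"travel":[-0.026,0.04,0],"yaw":0},{"travel":[-0.026,0.04,0],"yaw":0},{"travel":[-0.026,0.04,0],"yaw":0},{"travel":[-0.024,0.04,0],"yaw":0},{"travel":[-0.024,0.039,0],"yaw":0},{"travel":[0,0,0],"yaw":6},{"travel":[0,0,0.01],"yaw":6},{"travel":[0,0,0],"yaw":0}]' -1
python3 - <<'E'
from h import *
go([.612,.171,.027],78)
f=grab_frame("wrist")
for b in blobs(f,*Y,.037,50): print(b)
E
```

```text
time_s: 12.35
tool_pos: [0.6105, 0.1703, 0.1116]
tcp_rot: [[0.211, 0.978, -0.004], [0.978, -0.211, -0.001], [-0.002, -0.004, -1.0]]
contact_force: [-0.5, -0.1, 0.6]
opening: 0.998
t 12.3 pos [0.611 0.17  0.112] xang 77.8 j6 0.47 travel [0.0011 0.0017 0.0846] F [-0.5 -0.1  0.6] op 1.0
yaw -0.2
(array([255. , 209.6]), np.int32(1162), array([0.612, 0.171, 0.037]))
(array([268.1, 338.1]), np.int32(69), array([0.597, 0.041, 0.037]))
```

```bash
python3 -m inch '[{"travel":[0.001,0.001,0.03],"yaw":0},{"travel":[0,0,0.03],"yaw":0},{"travel":[0,0,0.024],"yaw":0},{"travel":[0,0,0],"yaw":0}]' -1
python3 -m inch '[{"travel":[0,0,0],"yaw":0},{"travel":[0,0,0],"yaw":0},{"travel":[0,0,0],"yaw":0},{"travel":[0,0,0],"yaw":0},{"travel":[0,0,-0.02],"yaw":0},{"travel":[0,0,-0.04],"yaw":0},{"travel":[0,0,-0.03],"yaw":-8},{"travel":[0,0,0],"yaw":-8},{"travel":[0,0,0],"yaw":0}]' 1
python3 -c "
from h import *
go([.424,.2535,.11],93.5)"
```

```text
time_s: 12.8
tool_pos: [0.6099, 0.1716, 0.0266]
tcp_rot: [[0.208, 0.978, -0.007], [0.978, -0.208, -0.002], [-0.003, -0.007, -1.0]]
contact_force: [-1.0, -0.2, 0.6]
opening: 1.0
time_s: 13.7
tool_pos: [0.6132, 0.1721, 0.1219]
tcp_rot: [[-0.067, 0.998, 0.003], [0.998, 0.067, 0.001], [0.001, 0.004, -1.0]]
contact_force: [0.2, -0.3, -0.7]
opening: 0.711
t 13.7 pos [0.613 0.172 0.122] xang 93.8 j6 0.19 travel [ 0.0939 -0.1834  0.0113] F [ 0.2 -0.3 -0.7] op 0.71
yaw 0.3
```

```bash
python3 -m inch '[{"travel":[0.019,-0.037,0],"yaw":0},{"travel":[0.019,-0.037,0],"yaw":0},{"travel":[0.019,-0.037,0],"yaw":0},{"travel":[0.019,-0.037,0],"yaw":0},{"travel":[0.018,-0.036,0],"yaw":0},{"travel":[0,0,0.02],"yaw":0},{"travel":[0,0,0.03],"yaw":0},{"travel":[0,0,0],"yaw":0}]' 1
python3 -c "
from h import *
go([.424,.2535,.031],93.5)"
```

```text
time_s: 14.5
tool_pos: [0.4197, 0.2521, 0.067]
tcp_rot: [[-0.065, 0.998, -0.007], [0.998, 0.065, -0.004], [-0.004, -0.007, -1.0]]
contact_force: [-0.4, -0.9, -0.3]
opening: 0.706
t 14.5 pos [0.42  0.252 0.067] xang 93.7 j6 0.45 travel [0.0013 0.0046 0.036 ] F [-0.4 -0.9 -0.3] op 0.71
yaw 0.2
```

```bash
python3 -m inch '[{"travel":[0.001,0.004,0.02],"yaw":0},{"travel":[0,0,0.012],"yaw":0},{"travel":[0,0,0.002],"yaw":0},{"travel":[0,0,0],"yaw":0}]' 1
python3 -m inch '[{"travel":[0,0,0],"yaw":0},{"travel":[0,0,0],"yaw":0},{"travel":[0,0,0],"yaw":0},{"travel":[0,0,-0.02],"yaw":0},{"travel":[0,0,-0.04],"yaw":0},{"travel":[0,0,-0.03],"yaw":0},{"travel":[0,0,0],"yaw":3.5},{"travel":[0,0,0],"yaw":0}]' -1
python3 - <<'E'
from h import *
f=grab_frame("wrist")
for b in blobs(f,*Y,.037,50): print(b)
go([.598,.029,.12],90)
S=grab_frame("scene")
for b in blobs(S,*Y,.037,20)+blobs(S,*G,.037,30): print(b)
E
```

```text
time_s: 14.9
tool_pos: [0.4266, 0.2546, 0.0362]
tcp_rot: [[-0.066, 0.998, -0.0], [0.998, 0.066, -0.0], [-0.0, -0.0, -1.0]]
contact_force: [-0.1, 0.4, -0.6]
opening: 0.708
time_s: 15.7
tool_pos: [0.427, 0.2549, 0.1272]
tcp_rot: [[-0.006, 1.0, 0.002], [1.0, 0.006, 0.001], [0.001, 0.002, -1.0]]
contact_force: [-0.4, -1.2, 0.1]
opening: 0.999
(array([182. , 124.6]), np.int32(1415), array([0.373, 0.319, 0.037]))
(array([253. , 207.4]), np.int32(1030), array([0.427, 0.252, 0.037]))
t 15.8 pos [0.426 0.255 0.126] xang 90.4 j6 0.51 travel [-0.2268  0.17    0.0063] F [ 0.6 -0.1 -0. ] op 1.0
yaw 0.4
(array([142.9, 178.2]), np.int32(32), array([0.42 , 0.46 , 0.037]))
(array([152.6, 197.7]), np.int32(45), array([0.374, 0.325, 0.037]))
(array([180.2, 198.4]), np.int32(35), array([0.43 , 0.258, 0.037]))
(array([269.6, 204. ]), np.int32(45), array([0.596, 0.031, 0.037]))
(array([300.4, 227.6]), np.int32(68), array([ 0.566, -0.11 ,  0.037]))
(array([228. , 261.6]), np.int32(89), array([ 0.339, -0.066,  0.037]))
(array([257.8, 235.1]), np.int32(60), array([ 0.463, -0.047,  0.037]))
```

```bash
python3 -m inch '[{"travel":[-0.038,0.028,0],"yaw":0},{"travel":[-0.038,0.028,0],"yaw":0},{"travel":[-0.038,0.028,0],"yaw":0},{"travel":[-0.038,0.028,0],"yaw":0},{"travel":[-0.038,0.029,0],"yaw":0},{"travel":[-0.037,0.029,0],"yaw":0},{"travel":[0,0,0.02],"yaw":0},{"travel":[0,0,0],"yaw":0}]' -1
python3 - <<'E'
from h import *
go([.598,.029,.027],90)
f=grab_frame("wrist")
for b in blobs(f,*Y,.037,50): print(b)
E
```

```text
time_s: 16.6
tool_pos: [0.5961, 0.0274, 0.1024]
tcp_rot: [[-0.004, 1.0, -0.008], [1.0, 0.004, 0.0], [0.0, -0.008, -1.0]]
contact_force: [-1.2, -0.2, -1.3]
opening: 0.999
t 16.6 pos [0.596 0.027 0.102] xang 90.2 j6 0.02 travel [0.0016 0.0024 0.0754] F [-1.2 -0.2 -1.3] op 1.0
yaw 0.2
(array([256.1, 213.9]), np.int32(1262), array([0.598, 0.029, 0.037]))
```

```bash
python3 -m inch '[{"travel":[0.001,0.001,0.03],"yaw":0},{"travel":[0,0,0.03],"yaw":0},{"travel":[0,0,0.014],"yaw":0},{"travel":[0,0,0],"yaw":0}]' -1
python3 -m inch '[{"travel":[0,0,0],"yaw":0},{"travel":[0,0,0],"yaw":0},{"travel":[0,0,0],"yaw":0},{"travel":[0,0,0],"yaw":0},{"travel":[0,0,-0.02],"yaw":0},{"travel":[0,0,-0.04],"yaw":0},{"travel":[0,0,-0.03],"yaw":-3.5},{"travel":[0,0,0],"yaw":0},{"travel":[0,0,0],"yaw":0}]' 1
python3 -c "
from h import *
go([.379,.1765,.11],93.5)"
```

```text
time_s: 17.05
tool_pos: [0.5971, 0.0305, 0.0303]
tcp_rot: [[-0.007, 1.0, -0.005], [1.0, 0.007, -0.0], [0.0, -0.005, -1.0]]
contact_force: [-0.2, 0.2, -1.1]
opening: 0.999
time_s: 17.95
tool_pos: [0.5993, 0.0297, 0.1233]
tcp_rot: [[-0.066, 0.998, 0.003], [0.998, 0.066, 0.0], [-0.0, 0.003, -1.0]]
contact_force: [0.4, -0.8, -0.8]
opening: 0.713
t 17.9 pos [0.599 0.03  0.123] xang 93.8 j6 -0.04 travel [ 0.1611 -0.2101  0.0127] F [ 0.4 -0.8 -0.8] op 0.71
yaw 0.3
```

```bash
python3 -m inch '[{"travel":[0.027,-0.035,0],"yaw":0},{"travel":[0.027,-0.035,0],"yaw":0},{"travel":[0.027,-0.035,0],"yaw":0},{"travel":[0.027,-0.035,0],"yaw":0},{"travel":[0.027,-0.035,0],"yaw":0},{"travel":[0.026,-0.035,0],"yaw":0},{"travel":[0,0,0.02],"yaw":0},{"travel":[0,0,0.03],"yaw":0},{"travel":[0,0,0],"yaw":0}]' 1
python3 -c "
from h import *
go([.379,.1765,.034],93.5)"
```

```text
time_s: 18.85
tool_pos: [0.3751, 0.1752, 0.0689]
tcp_rot: [[-0.068, 0.998, -0.009], [0.998, 0.067, -0.004], [-0.003, -0.009, -1.0]]
contact_force: [-0.3, -0.4, -0.3]
opening: 0.713
t 18.9 pos [0.375 0.175 0.069] xang 93.9 j6 0.34 travel [0.0012 0.0043 0.0348] F [-0.3 -0.4 -0.3] op 0.71
yaw 0.4
```

```bash
python3 -m inch '[{"travel":[0.001,0.004,0.02],"yaw":0},{"travel":[0,0,0.013],"yaw":0},{"travel":[0,0,0.002],"yaw":0},{"travel":[0,0,0],"yaw":0}]' 1
python3 -m inch '[{"travel":[0,0,0],"yaw":0},{"travel":[0,0,0],"yaw":0},{"travel":[0,0,0],"yaw":0},{"travel":[0,0,-0.02],"yaw":0},{"travel":[0,0,-0.04],"yaw":0},{"travel":[0,0,-0.05],"yaw":0},{"travel":[0,0,-0.05],"yaw":0},{"travel":[-0.01,0,-0.04],"yaw":0},{"travel":[-0.04,0,0],"yaw":0},{"travel":[-0.04,0,0],"yaw":0},{"travel":[0,0,0],"yaw":0}]' -1
python3 - <<'E'
from h import *
go([.43,-.19,.2],93.5)
f=grab_frame("side"); w=grab_frame("wrist"); S=grab_frame("scene")
cv2.imwrite("pics/s5.png",np.vstack([np.hstack([cv2.resize(f["image"][90:290,180:380],(400,400)),cv2.resize(S["image"][150:350,100:400],(400,400))[:, :]]),cv2.resize(w["image"],(800,600))[:200]])[...,::-1])
for b in blobs(S,*Y,.037,20)+blobs(S,*G,.037,30): print(b)
E
```

```text
time_s: 19.25
tool_pos: [0.3825, 0.1773, 0.0371]
tcp_rot: [[-0.066, 0.998, -0.001], [0.998, 0.066, -0.0], [-0.0, -0.001, -1.0]]
contact_force: [-0.6, 0.3, -0.8]
opening: 0.712
time_s: 20.35
tool_pos: [0.3883, 0.0846, 0.2374]
tcp_rot: [[-0.062, 0.998, 0.001], [0.998, 0.062, -0.001], [-0.001, 0.001, -1.0]]
contact_force: [0.0, 0.5, -0.0]
opening: 1.003
t 20.4 pos [0.388 0.085 0.237] xang 93.6 j6 0.13 travel [-0.2766  0.0246  0.0378] F [ 0.   0.5 -0. ] op 1.0
yaw 0.1
(array([190.2, 163.5]), np.int32(23), array([0.597, 0.427, 0.037]))
(array([142.8, 178.2]), np.int32(30), array([0.42 , 0.46 , 0.037]))
(array([152.6, 197.7]), np.int32(45), array([0.374, 0.325, 0.037]))
(array([179.1, 198.6]), np.int32(46), array([0.427, 0.259, 0.037]))
(array([182.7, 214.1]), np.int32(55), array([0.385, 0.182, 0.037]))
(array([300.5, 227.7]), np.int32(65), array([ 0.566, -0.11 ,  0.037]))
(array([228. , 261.6]), np.int32(89), array([ 0.339, -0.066,  0.037]))
(array([257.9, 235.1]), np.int32(63), array([ 0.464, -0.047,  0.037]))
```

View pics/s5.png

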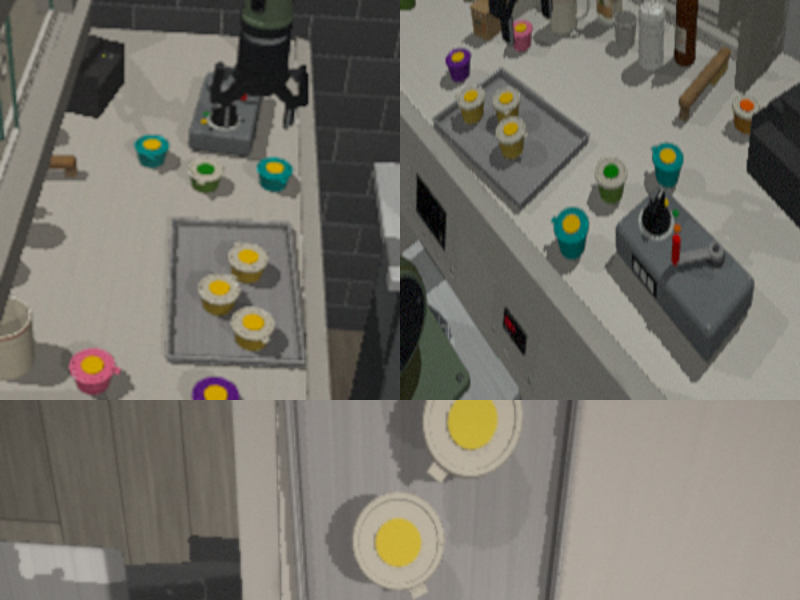

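All three yellow tubs stand upright in the tray, at (247,262), (218,293) and (252,328) in the left crop. Next I'll go to the lever with the fingers shut and check the dial from above.

```bash
python3 -m inch '[{"travel":[-0.04,0.002,0],"yaw":0},{"travel":[-0.04,0.002,0],"yaw":0},{"travel":[-0.04,0.002,0],"yaw":0},{"travel":[-0.04,0.002,0],"yaw":0},{"travel":[-0.04,0.002,0],"yaw":0},{"travel":[-0.04,0.002,0],"yaw":0},{"travel":[-0.04,0.002,0],"yaw":0},{"travel":[-0.04,0.001,0],"yaw":0},{"travel":[0,0,0],"yaw":7.2},{"travel":[0,0,0],"yaw":7.2},{"travel":[0,0,0],"yaw":7.2},{"travel":[0,0,0],"yaw":7.2},{"travel":[0,0,0],"yaw":7.2},{"travel":[0,0,0],"yaw":7.2},{"travel":[0,0,0],"yaw":7.2},{"travel":[0,0,0],"yaw":7.2},{"travel":[0,0,0],"yaw":0}]' 1
python3 - <<'E'
from h import *
go([.4229,-.2331,.09],36)
f=grab_frame("wrist"); P=cloud(f); cv2.imwrite("pics/w6.png",f["image"][...,::-1]); np.savez("w6.npz",**f)
for b in blobs(f,*Y,.051,30)+blobs(f,*G,.051,30)+blobs(f,*O,.051,30)+blobs(f,*RED,.09,20): print(b,P[int(b[0][1]),int(b[0][0])].round(4))
E
```

```text
time_s: 22.2
tool_pos: [0.4258, -0.2293, 0.2365]
tcp_rot: [[0.805, 0.593, -0.0], [0.593, -0.805, 0.001], [0.0, -0.001, -1.0]]
contact_force: [-0.3, -0.2, -0.2]
opening: -0.004
t 22.2 pos [ 0.426 -0.229  0.237] xang 36.4 j6 0.42 travel [-0.0045  0.0015  0.1465] F [-0.3 -0.2 -0.2] op -0.0
yaw 0.4
(array([243.5,   3.3]), np.int32(177), array([ 0.557, -0.121,  0.051])) [ 0.56   -0.118   0.0374]
(array([242.4, 110.9]), np.int32(101), array([ 0.476, -0.178,  0.051])) [ 0.4767 -0.1772  0.0521]
(array([ 99.9, 148.3]), np.int32(544), array([ 0.348, -0.072,  0.051])) [ 0.3409 -0.0665  0.0374]
(array([136.8,  42.7]), np.int32(742), array([ 0.467, -0.055,  0.051])) [ 0.4654 -0.0485  0.0378]
(array([260.4, 127.4]), np.int32(83), array([ 0.474, -0.204,  0.051])) [ 0.4739 -0.2035  0.0522]
(array([263.3, 150.8]), np.int32(75), array([ 0.455, -0.222,  0.051])) [ 0.4557 -0.2213  0.0528]
(array([261.7, 213.7]), np.int32(42), array([ 0.405, -0.256,  0.09 ])) [ 0.4062 -0.2545  0.0932]
```

View pics/w6.png

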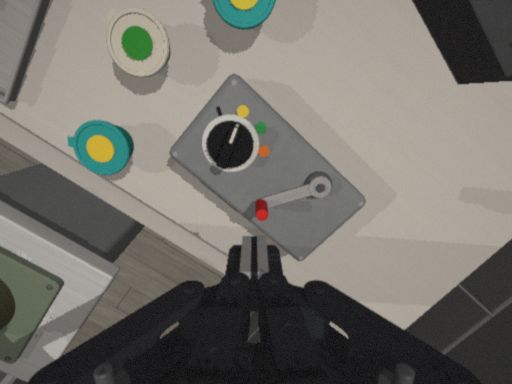

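The white line (233,135) points at the yellow dot (242,111), so the dial is on yellow. The post is at (262,210). Next I'll lower beside the post and check.

```bash
python3 -m inch '[{"travel":[-0.0045,0.0015,0.03],"yaw":0},{"travel":[0,0,0.04],"yaw":0},{"travel":[0,0,0.04],"yaw":0},{"travel":[0,0,0.032],"yaw":0},{"travel":[0,0,0],"yaw":0},{"travel":[0,0,0],"yaw":0}]' 1
python3 - <<'E'
from h import *
go([.4229,-.2331,.09],36)
E
```

```text
time_s: 22.85
tool_pos: [0.4228, -0.2342, 0.0952]
tcp_rot: [[0.805, 0.593, -0.0], [0.593, -0.805, 0.0], [0.0, -0.0, -1.0]]
contact_force: [0.9, 0.4, 1.2]
opening: 0.004
t 22.9 pos [ 0.423 -0.234  0.095] xang 36.4 j6 0.41 travel [ 0.0007 -0.0008  0.0052] F [0.9 0.4 1.2] op 0.0
yaw 0.4
```

```bash
python3 -m inch '[{"travel":[-0.0073,0.0004,0.004],"yaw":-6},{"travel":[-0.0073,0.0004,0],"yaw":-6},{"travel":[-0.0073,0.0004,0],"yaw":-6},{"travel":[-0.0073,0.0004,0],"yaw":-6},{"travel":[-0.0073,0.0004,0],"yaw":-6},{"travel":[-0.0073,0.0004,0],"yaw":-6},{"travel":[-0.0073,0.0004,0],"yaw":-6},{"travel":[-0.0073,0.0004,0],"yaw":-6},{"travel":[-0.0073,0.0004,0],"yaw":-6},{"travel":[-0.0073,0.0004,0],"yaw":-6},{"travel":[0,0,0],"yaw":0},{"travel":[0,0,0],"yaw":0}]' 1
python3 - <<'E'
from h import *
go([.464-.07*np.cos(np.radians(14)),-.2897-.07*np.sin(np.radians(14)),.09],104)
p=manip.get_obs()["tool_pos"][:2]-np.array([.464,-.2897]); print(np.hypot(*p),np.degrees(np.arctan2(p[1],p[0])))
E
```

```text
time_s: 24.05
tool_pos: [0.3948, -0.2983, 0.0924]
tcp_rot: [[-0.107, 0.994, 0.002], [0.994, 0.107, -0.001], [-0.001, 0.002, -1.0]]
contact_force: [-0.5, 3.3, 2.5]
opening: -0.001
t 24.1 pos [ 0.395 -0.298  0.092] xang 96.1 j6 -0.78 travel [-0.0084  0.0003  0.0024] F [-0.5  3.3  2.5] op -0.0
yaw -7.9
0.06968796629536014 -172.87842736673818
```

```bash
python3 -m inch '[{"travel":[-0.0036,0.0001,0],"yaw":-3},{"travel":[-0.0036,0.0001,0],"yaw":-3},{"travel":[0,0,0],"yaw":0},{"travel":[0,0,0],"yaw":0}]' 1 | grep -E "pos|force"; python3 -m inch '[{"travel":[-0.0025,0.0001,0],"yaw":-2},{"travel":[0,0,0],"yaw":0}]' 1 | grep -E "pos|force"; python3 -m inch '[{"travel":[-0.0025,0.0001,0],"yaw":-2},{"travel":[0,0,0],"yaw":0}]' 1 | grep -E "pos|force"
```

```text
tool_pos: [0.3957, -0.3052, 0.0915]
contact_force: [-0.6, 2.9, 2.5]
tool_pos: [0.396, -0.3073, 0.0911]
contact_force: [-1.3, 4.7, 3.9]
tool_pos: [0.3957, -0.3079, 0.0909]
contact_force: [-2.4, 9.4, 7.3]
```

The force jumped to about 10 N with almost no motion, at pusher angle 195° (194° predicted), so the lever is at its stop. I'll retreat along the arc so it springs back, then lift and check.

```bash
python3 -m inch '[{"travel":[0.0073,0.0004,0],"yaw":6},{"travel":[0.0073,0.0004,0],"yaw":6},{"travel":[0.0073,0.0004,0],"yaw":6},{"travel":[0.0073,0.0004,0],"yaw":6},{"travel":[0.0073,0.0004,0],"yaw":6},{"travel":[0.0073,0.0004,0],"yaw":6},{"travel":[0.0073,0.0004,0],"yaw":6},{"travel":[0.0073,0.0004,0],"yaw":6},{"travel":[0.0073,0.0004,0],"yaw":6},{"travel":[0.0073,0.0004,0],"yaw":6},{"travel":[0.0073,0.0004,0],"yaw":6},{"travel":[0.004,0,0],"yaw":3},{"travel":[0,0,-0.03],"yaw":0},{"travel":[0,0,-0.04],"yaw":0},{"travel":[0,0,-0.04],"yaw":0},{"travel":[0,0,0],"yaw":0}]' 1
python3 - <<'E'
from h import *
go([.4403,-.1863,.15],14.5)
f=grab_frame("wrist"); P=cloud(f)
for b in blobs(f,*RED,.09,20): print("post",b,P[int(b[0][1]),int(b[0][0])].round(4))
S=grab_frame("scene")
for b in blobs(S,*Y,.037,20)+blobs(S,*G,.037,30)+blobs(S,*RED,.09,8): print(b)
E
```

```text
time_s: 26.45
tool_pos: [0.4257, -0.2373, 0.2066]
tcp_rot: [[0.797, 0.604, 0.013], [0.604, -0.797, -0.008], [0.005, 0.014, -1.0]]
contact_force: [0.8, -0.2, 0.0]
opening: 0.0
t 26.4 pos [ 0.426 -0.237  0.207] xang 37.2 j6 0.39 travel [ 0.0421 -0.0326  0.0563] F [ 0.8 -0.2  0. ] op 0.0
yaw 22.7
post (array([253.8, 222.6]), np.int32(63), array([ 0.405, -0.257,  0.09 ])) [ 0.4062 -0.2546  0.094 ]
(array([190. , 163.5]), np.int32(22), array([0.597, 0.428, 0.037]))
(array([142.9, 178.3]), np.int32(31), array([0.419, 0.459, 0.037]))
(array([152.6, 197.7]), np.int32(45), array([0.374, 0.325, 0.037]))
(array([179.3, 198.6]), np.int32(46), array([0.428, 0.259, 0.037]))
(array([182.7, 214.1]), np.int32(55), array([0.385, 0.182, 0.037]))
(array([300.1, 227.8]), np.int32(61), array([ 0.565, -0.11 ,  0.037]))
(array([228.1, 261.7]), np.int32(90), array([ 0.339, -0.066,  0.037]))
(array([257.9, 235.2]), np.int32(61), array([ 0.463, -0.047,  0.037]))
(array([306.9, 269.4]), np.int32(16), array([ 0.403, -0.254,  0.09 ]))
```

The lever is back at rest (0.406,-0.2546) and the tubs are unmoved. Next, the dial to green.

```bash
python3 -m inch '[{"travel":[0.042,-0.0325,0],"yaw":0},{"travel":[0,0,0.03],"yaw":7.6},{"travel":[0,0,0.026],"yaw":7.6},{"travel":[0,0,0],"yaw":7.5},{"travel":[0,0,0],"yaw":0},{"travel":[0,0,0],"yaw":0}]' 0.2
python3 -c "
from h import *
go([.4403,-.1863,.085],14.5)"
```

```text
time_s: 27.15
tool_pos: [0.4348, -0.1867, 0.1442]
tcp_rot: [[0.967, 0.253, -0.001], [0.253, -0.967, 0.0], [-0.001, -0.001, -1.0]]
contact_force: [0.9, 0.1, 1.1]
opening: 0.402
t 27.1 pos [ 0.435 -0.187  0.144] xang 14.7 j6 0.88 travel [0.0055 0.0011 0.0591] F [0.9 0.1 1.1] op 0.4
yaw 0.2
```

```bash
python3 -m inch '[{"travel":[0.0055,0.001,0.02],"yaw":0},{"travel":[0,0,0.02],"yaw":0},{"travel":[0,0,0.017],"yaw":0},{"travel":[0,0,0],"yaw":0}]' 
python3 -m inch '[{"travel":[0,0,0],"yaw":0},{"travel":[0,0,0],"yaw":0},{"travel":[0,0,0],"yaw":0},{"travel":[0,0,0],"yaw":0},{"travel":[0,0,0],"yaw":8},{"travel":[0,0,0],"yaw":8},{"travel":[0,0,0],"yaw":8},{"travel":[0,0,0],"yaw":8},{"travel":[0,0,0],"yaw":8},{"travel":[0,0,0],"yaw":0.5},{"travel":[0,0,0],"yaw":0}]' 1
python3 -c "
from h import *
go([.4405,-.1857,.084],-25.5)"
```

```text
time_s: 27.55
tool_pos: [0.4393, -0.1858, 0.0863]
tcp_rot: [[0.968, 0.252, -0.004], [0.252, -0.968, 0.002], [-0.003, -0.002, -1.0]]
contact_force: [0.3, -0.5, 0.1]
opening: 0.4
time_s: 28.65
tool_pos: [0.4408, -0.1876, 0.0889]
tcp_rot: [[0.901, -0.435, 0.001], [-0.435, -0.901, -0.003], [0.003, 0.002, -1.0]]
contact_force: [-2.7, -4.5, 5.4]
opening: 0.126
t 28.6 pos [ 0.441 -0.188  0.089] xang -25.8 j6 1.6 travel [-0.0011 -0.0015  0.0049] F [-2.7 -4.5  5.4] op 0.13
yaw -0.3
```

```bash
python3 -m inch '[{"travel":[0,0,-0.001],"yaw":0},{"travel":[0,0,0],"yaw":0},{"travel":[0,0,-0.03],"yaw":0},{"travel":[0,0,-0.03],"yaw":0},{"travel":[0,0,-0.04],"yaw":-8.3},{"travel":[0,0,-0.04],"yaw":-8.3},{"travel":[0,0,0],"yaw":-8.3},{"travel":[0,0,0],"yaw":-8.3},{"travel":[0,0,0],"yaw":-8.3},{"travel":[0,0,0],"yaw":-8.3},{"travel":[0,0,0],"yaw":-8.3},{"travel":[0,0,0],"yaw":-8.3},{"travel":[0,0,0],"yaw":-8.3},{"travel":[0,0,0],"yaw":-8.3},{"travel":[0,0,0],"yaw":-8.3},{"travel":[0,0,0],"yaw":-8.3},{"travel":[0,0,0],"yaw":-8.3},{"travel":[0,0,0],"yaw":-8.3},{"travel":[0,0,0],"yaw":0}]' 0.2
python3 - <<'E'
from h import *
go([.464,-.049,.15],90)
f=grab_frame("wrist"); cv2.imwrite("pics/w7.png",f["image"][...,::-1])
for b in blobs(f,*G,.037,50): print(b)
E
```

```text
time_s: 30.55
tool_pos: [0.4404, -0.1859, 0.2286]
tcp_rot: [[-0.005, 1.0, -0.0], [1.0, 0.005, 0.001], [0.001, -0.0, -1.0]]
contact_force: [1.1, -0.5, -0.0]
opening: 0.402
t 30.6 pos [ 0.44  -0.186  0.229] xang 90.3 j6 -0.43 travel [0.1368 0.0243 0.0787] F [ 1.1 -0.5 -0. ] op 0.4
yaw 0.3
(array([278.1,  42.7]), np.int32(767), array([ 0.465, -0.049,  0.037]))
(array([282.1, 191. ]), np.int32(68), array([ 0.476, -0.209,  0.037]))
```

View pics/w7.png

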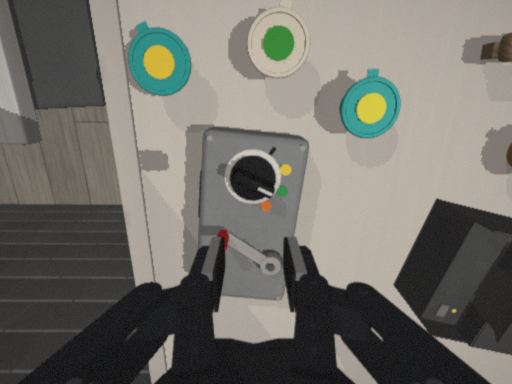

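The white line (265,191) points at the green dot (282,191). The green tub at (278,43) has its tab at the top, clear of the closing line. Picking it now.

```bash
python3 -m inch '[{"travel":[0.046,0.008,0],"yaw":0},{"travel":[0.046,0.008,0.02],"yaw":0},{"travel":[0.045,0.008,0.04],"yaw":0},{"travel":[0,0,0.04],"yaw":0},{"travel":[0,0,0.02],"yaw":0},{"travel":[0,0,0],"yaw":0},{"travel":[0,0,0],"yaw":0}]' -1
python3 - <<'E'
from h import *
go([.465,-.049,.027],90)
f=grab_frame("wrist")
for b in blobs(f,*G,.037,50): print(b)
E
```

```text
time_s: 31.3
tool_pos: [0.4628, -0.0578, 0.1167]
tcp_rot: [[-0.003, 1.0, 0.0], [1.0, 0.003, 0.0], [0.0, 0.0, -1.0]]
contact_force: [0.3, -0.0, 0.6]
opening: 1.002
t 31.3 pos [ 0.463 -0.058  0.117] xang 90.2 j6 -0.15 travel [0.0088 0.0022 0.0897] F [ 0.3 -0.   0.6] op 1.0
yaw 0.2
(array([256.1, 198.5]), np.int32(1110), array([ 0.465, -0.049,  0.037]))
```

```bash
python3 -m inch '[{"travel":[0.0085,0.002,0.03],"yaw":0},{"travel":[0,0,0.03],"yaw":0},{"travel":[0,0,0.028],"yaw":0},{"travel":[0,0,0],"yaw":0}]' -1
python3 -m inch '[{"travel":[0,0,0],"yaw":0},{"travel":[0,0,0],"yaw":0},{"travel":[0,0,0],"yaw":0},{"travel":[0,0,0],"yaw":0},{"travel":[0,0,-0.02],"yaw":0},{"travel":[0,0,-0.04],"yaw":0},{"travel":[0,0,-0.03],"yaw":-3.5},{"travel":[0,0,0],"yaw":0},{"travel":[0,0,0],"yaw":0}]' 1
python3 -c "
from h import *
go([.433,.107,.11],93.5)"
```

```text
time_s: 31.75
tool_pos: [0.4633, -0.0494, 0.0271]
tcp_rot: [[-0.003, 1.0, -0.004], [1.0, 0.003, 0.001], [0.001, -0.004, -1.0]]
contact_force: [-0.4, 0.6, -0.3]
opening: 0.997
time_s: 32.65
tool_pos: [0.4651, -0.0494, 0.1201]
tcp_rot: [[-0.065, 0.998, 0.004], [0.998, 0.065, -0.0], [-0.001, 0.004, -1.0]]
contact_force: [0.1, -0.5, -0.9]
opening: 0.71
t 32.6 pos [ 0.465 -0.049  0.12 ] xang 93.7 j6 -0.2 travel [ 0.1582 -0.0219  0.0099] F [ 0.1 -0.5 -0.9] op 0.71
yaw 0.2
```

```bash
python3 -m inch '[{"travel":[0.04,-0.006,0],"yaw":0},{"travel":[0.04,-0.006,0],"yaw":0},{"travel":[0.04,-0.006,0],"yaw":0},{"travel":[0.039,-0.004,0],"yaw":0},{"travel":[0,0,0.02],"yaw":0},{"travel":[0,0,0.03],"yaw":0},{"travel":[0,0,0],"yaw":0},{"travel":[0,0,0],"yaw":0}]' 1
python3 -c "
from h import *
go([.433,.109,.0335],93.5)"
```

```text
time_s: 33.45
tool_pos: [0.4314, 0.1077, 0.0678]
tcp_rot: [[-0.065, 0.998, -0.002], [0.998, 0.065, -0.0], [-0.0, -0.002, -1.0]]
contact_force: [0.5, 0.0, -0.5]
opening: 0.71
t 33.5 pos [0.431 0.108 0.068] xang 93.7 j6 0.15 travel [0.0012 0.0018 0.0343] F [ 0.5  0.  -0.5] op 0.71
yaw 0.2
```

```bash
python3 -m inch '[{"travel":[0.001,0.001,0.02],"yaw":0},{"travel":[0,0,0.012],"yaw":0},{"travel":[0,0,0.003],"yaw":0},{"travel":[0,0,0],"yaw":0}]' 1
python3 -m inch '[{"travel":[0,0,0],"yaw":0},{"travel":[0,0,0],"yaw":0},{"travel":[0,0,0],"yaw":0},{"travel":[0,0,-0.02],"yaw":0},{"travel":[0,0,-0.04],"yaw":0},{"travel":[0,0,-0.05],"yaw":0},{"travel":[0,0,-0.05],"yaw":0},{"travel":[0,0,-0.05],"yaw":0},{"travel":[0,0,0],"yaw":0},{"travel":[0,0,0],"yaw":0}]' -1
python3 - <<'E'
from h import *
go([.4229,-.2331,.23],36)
f=grab_frame("side"); w=grab_frame("wrist"); S=grab_frame("scene")
cv2.imwrite("pics/s8.png",np.vstack([np.hstack([cv2.resize(f["image"][90:290,180:380],(400,400)),cv2.resize(S["image"][110:310,40:400],(400,400))]),cv2.resize(w["image"],(800,600))[:200]])[...,::-1])
for b in blobs(S,*Y,.037,20)+blobs(S,*G,.037,20): print(b)
E
```

```text
time_s: 33.85
tool_pos: [0.4336, 0.1089, 0.0343]
tcp_rot: [[-0.064, 0.998, 0.001], [0.998, 0.064, 0.0], [0.0, 0.001, -1.0]]
contact_force: [0.7, 0.1, -1.2]
opening: 0.713
time_s: 34.85
tool_pos: [0.4332, 0.109, 0.2444]
tcp_rot: [[-0.065, 0.998, 0.003], [0.998, 0.065, 0.001], [0.001, 0.003, -1.0]]
contact_force: [-0.4, 0.1, -1.0]
opening: 0.998
t 34.9 pos [0.433 0.109 0.244] xang 93.7 j6 0.16 travel [-0.3407 -0.0326  0.0141] F [-0.4  0.1 -1. ] op 1.0
yaw 57.7
(array([190.1, 163.4]), np.int32(23), array([0.597, 0.428, 0.037]))
(array([142.8, 178.1]), np.int32(31), array([0.42 , 0.46 , 0.037]))
(array([152.6, 197.7]), np.int32(44), array([0.374, 0.326, 0.037]))
(array([179.4, 198.6]), np.int32(47), array([0.428, 0.259, 0.037]))
(array([182.7, 214.1]), np.int32(55), array([0.385, 0.182, 0.037]))
(array([300.4, 227.6]), np.int32(67), array([ 0.567, -0.11 ,  0.037]))
(array([228.1, 261.6]), np.int32(91), array([ 0.34 , -0.066,  0.037]))
(array([210.5, 215.9]), np.int32(45), array([0.434, 0.115, 0.037]))
(array([211.3, 227.6]), np.int32(24), array([0.4  , 0.07 , 0.037]))
```

View pics/s8.png

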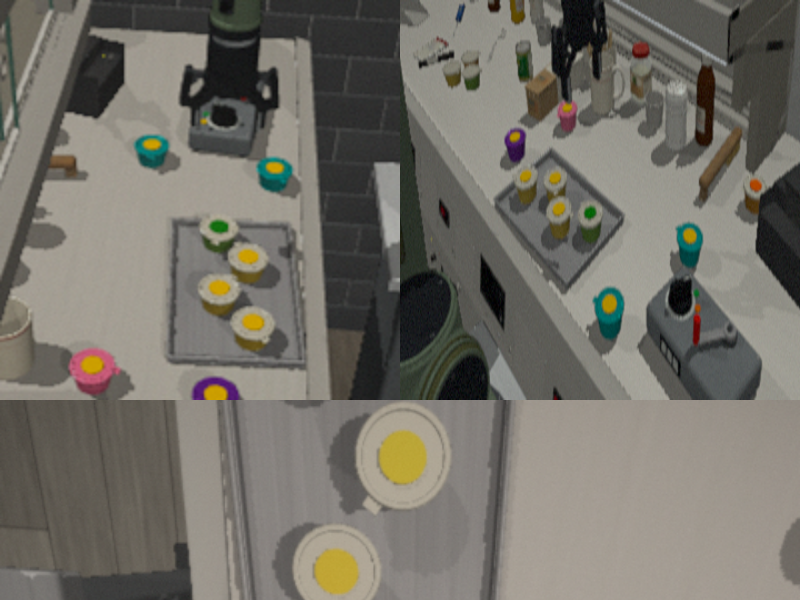

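All four tubs stand in the tray. I've found no other green-stickered tub. Lever again, with the dial on green.

```bash
python3 -m inch '[{"travel":[-0.043,-0.004,0],"yaw":0},{"travel":[-0.043,-0.004,0],"yaw":0},{"travel":[-0.043,-0.004,0],"yaw":0},{"travel":[-0.043,-0.004,0],"yaw":0},{"travel":[-0.043,-0.004,0],"yaw":0},{"travel":[-0.043,-0.004,0],"yaw":0},{"travel":[-0.043,-0.004,0],"yaw":0},{"travel":[-0.04,-0.004,0],"yaw":0},{"travel":[0,0,0],"yaw":7.2},{"travel":[0,0,0],"yaw":7.2},{"travel":[0,0,0],"yaw":7.2},{"travel":[0,0,0],"yaw":7.2},{"travel":[0,0,0],"yaw":7.2},{"travel":[0,0,0],"yaw":7.2},{"travel":[0,0,0],"yaw":7.2},{"travel":[0,0,0],"yaw":7.3},{"travel":[0,0,0],"yaw":0}]' 1
python3 -c "
from h import *
go([.4229,-.2335,.0925],36)"
```

```text
time_s: 36.7
tool_pos: [0.4226, -0.233, 0.2415]
tcp_rot: [[0.809, 0.588, -0.003], [0.588, -0.809, 0.002], [-0.001, -0.004, -1.0]]
contact_force: [-0.2, 1.2, -0.6]
opening: 0.003
t 36.7 pos [ 0.423 -0.233  0.241] xang 36.1 j6 0.41 travel [0.0002 0.0011 0.149 ] F [-0.2  1.2 -0.6] op 0.0
yaw 0.1
```

```bash
python3 -m inch '[{"travel":[0,0.001,0.04],"yaw":0},{"travel":[0,0,0.04],"yaw":0},{"travel":[0,0,0.04],"yaw":0},{"travel":[0,0,0.029],"yaw":0},{"travel":[0,0,0],"yaw":0},{"travel":[-0.0073,0.0004,0],"yaw":-6},{"travel":[-0.0073,0.0004,0],"yaw":-6},{"travel":[-0.0073,0.0004,0],"yaw":-6},{"travel":[-0.0073,0.0004,0],"yaw":-6},{"travel":[-0.0073,0.0004,0],"yaw":-6},{"travel":[-0.0073,0.0004,0],"yaw":-6},{"travel":[-0.0073,0.0004,0],"yaw":-6},{"travel":[-0.0073,0.0004,0],"yaw":-6},{"travel":[-0.0073,0.0004,0],"yaw":-6},{"travel":[-0.0073,0.0004,0],"yaw":-6},{"travel":[0,0,0],"yaw":0},{"travel":[0,0,0],"yaw":0}]' 1|grep -E "pos|force"
python3 -m inch '[{"travel":[-0.0036,0.0001,0],"yaw":-3},{"travel":[-0.0036,0.0001,0],"yaw":-3},{"travel":[0,0,0],"yaw":0},{"travel":[0,0,0],"yaw":0}]' 1 | grep -E "pos|force"; python3 -m inch '[{"travel":[-0.0025,0.0001,0],"yaw":-2},{"travel":[0,0,0],"yaw":0}]' 1 | grep -E "pos|force"; python3 -m inch '[{"travel":[-0.0025,0.0001,0],"yaw":-2},{"travel":[0,0,0],"yaw":0}]' 1 | grep -E "pos|force"
```

```text
tool_pos: [0.3954, -0.2976, 0.0949]
contact_force: [-2.3, 3.4, 1.8]
tool_pos: [0.3967, -0.3047, 0.0945]
contact_force: [-2.0, 2.1, 2.4]
tool_pos: [0.3972, -0.3071, 0.0944]
contact_force: [-2.0, 3.4, 2.0]
tool_pos: [0.3969, -0.3077, 0.0942]
contact_force: [-3.1, 9.4, 6.0]
```

At the stop again (9.4 N at the same place). Return, lift and move over the dial.

```bash
python3 -m inch '[{"travel":[0.0073,0.0004,0],"yaw":6},{"travel":[0.0073,0.0004,0],"yaw":6},{"travel":[0.0073,0.0004,0],"yaw":6},{"travel":[0.0073,0.0004,0],"yaw":6},{"travel":[0.0073,0.0004,0],"yaw":6},{"travel":[0.0073,0.0004,0],"yaw":6},{"travel":[0.0073,0.0004,0],"yaw":6},{"travel":[0.0073,0.0004,0],"yaw":6},{"travel":[0.0073,0.0004,0],"yaw":6},{"travel":[0.0073,0.0004,0],"yaw":6},{"travel":[0.0073,0.0004,0],"yaw":6},{"travel":[0.004,0,0],"yaw":3},{"travel":[0,0,-0.03],"yaw":0},{"travel":[0,0,-0.04],"yaw":0},{"travel":[0,0,-0.04],"yaw":0},{"travel":[0,0,0],"yaw":0}]' 1 | grep -E "pos|force"
python3 -m inch '[{"travel":[0,0,0],"yaw":7.8},{"travel":[0,0,0],"yaw":7.8},{"travel":[0,0,0],"yaw":7.8},{"travel":[0,0,0],"yaw":7.8},{"travel":[0,0,0],"yaw":7.8},{"travel":[0,0,0],"yaw":7.8},{"travel":[0,0,0],"yaw":7.8},{"travel":[0,0,0],"yaw":7.8},{"travel":[0,0,0],"yaw":0},{"travel":[0,0,0],"yaw":0}]' 0.2 
python3 - <<'E'
from h import *
go([.4405,-.1863,.15],-25.5)
S=grab_frame("scene")
for b in blobs(S,*RED,.09,8): print(b)
E
```

```text
tool_pos: [0.4275, -0.237, 0.2101]
contact_force: [0.7, -0.5, -0.2]
time_s: 41.8
tool_pos: [0.4238, -0.2349, 0.204]
tcp_rot: [[0.905, -0.426, 0.001], [-0.426, -0.905, -0.0], [0.001, 0.0, -1.0]]
contact_force: [0.1, 0.2, 0.0]
opening: 0.4
t 41.8 pos [ 0.424 -0.235  0.204] xang -25.2 j6 1.48 travel [-0.0057 -0.0511  0.054 ] F [0.1 0.2 0. ] op 0.4
yaw 0.3
(array([306.9, 269.4]), np.int32(15), array([ 0.403, -0.254,  0.09 ]))
```

```bash
python3 -m inch '[{"travel":[-0.003,-0.026,0],"yaw":0.3},{"travel":[-0.003,-0.025,0.02],"yaw":0},{"travel":[0,0,0.04],"yaw":0},{"travel":[0,0,0],"yaw":0},{"travel":[0,0,0],"yaw":0}]' 
python3 -c "
from h import *
go([.4405,-.1863,.0865],-25.5)"
```

```text
time_s: 42.35
tool_pos: [0.4401, -0.1862, 0.1444]
tcp_rot: [[0.902, -0.432, -0.001], [-0.432, -0.902, 0.0], [-0.001, 0.0, -1.0]]
contact_force: [-0.5, -0.9, -0.0]
opening: 0.402
t 42.4 pos [ 0.44  -0.186  0.144] xang -25.6 j6 1.59 travel [ 0.0004 -0.0001  0.0579] F [-0.5 -0.9 -0. ] op 0.4
yaw -0.1
```

```bash
python3 -m inch '[{"travel":[0,0,0.02],"yaw":0},{"travel":[0,0,0.02],"yaw":0},{"travel":[0,0,0.018],"yaw":0},{"travel":[0,0,0],"yaw":0}]' |grep force
python3 -m inch '[{"travel":[0,0,0],"yaw":0},{"travel":[0,0,0],"yaw":0},{"travel":[0,0,0],"yaw":0},{"travel":[0,0,0],"yaw":0},{"travel":[0,0,0],"yaw":-8},{"travel":[0,0,0],"yaw":-8},{"travel":[0,0,0],"yaw":-8},{"travel":[0,0,0],"yaw":-8},{"travel":[0,0,0],"yaw":-8},{"travel":[0,0,0],"yaw":-8},{"travel":[0,0,0],"yaw":-8},{"travel":[0,0,0],"yaw":-8},{"travel":[0,0,0],"yaw":-8},{"travel":[0,0,0],"yaw":-8},{"travel":[0,0,0],"yaw":0},{"travel":[0,0,0],"yaw":0}]' 1
python3 -c "
from h import *
go([.4405,-.1857,.084],54.5)"
```

```text
contact_force: [-0.3, 0.4, 0.7]
time_s: 44.35
tool_pos: [0.4402, -0.1848, 0.0882]
tcp_rot: [[0.584, 0.812, 0.001], [0.812, -0.584, 0.002], [0.003, -0.001, -1.0]]
contact_force: [-1.4, 5.4, 10.7]
opening: 0.134
t 44.4 pos [ 0.44  -0.185  0.088] xang 54.3 j6 0.2 travel [-0.0006  0.0008  0.0042] F [-1.4  5.4 10.7] op 0.13
yaw -0.2
```

Release, rise, and take the last look.

```bash
python3 -m inch '[{"travel":[0,0,-0.001],"yaw":0},{"travel":[0,0,0],"yaw":0},{"travel":[0,0,-0.03],"yaw":0},{"travel":[0,0,-0.03],"yaw":0},{"travel":[0,0,-0.04],"yaw":0},{"travel":[0,0,-0.04],"yaw":0},{"travel":[0,0,-0.03],"yaw":0},{"travel":[-0.03,0,-0.03],"yaw":0},{"travel":[0,0,0],"yaw":0},{"travel":[0,0,0],"yaw":0}]' 0.2
python3 - <<'E'
from h import *
f=grab_frame("wrist"); S=grab_frame("scene"); D=grab_frame("side")
a=np.hstack([cv2.resize(S["image"][120:320,60:380],(480,300)),cv2.resize(D["image"][90:290,180:380],(300,300))])
b=cv2.resize(f["image"],(780,585))[60:345]
cv2.imwrite("pics/final.png",np.vstack([a,b])[...,::-1])
for b in blobs(S,*Y,.037,20)+blobs(S,*G,.037,20)+blobs(S,*RED,.09,8): print(b)
E
```

```text
time_s: 45.35
tool_pos: [0.4225, -0.2107, 0.2875]
tcp_rot: [[0.584, 0.812, 0.001], [0.812, -0.584, -0.0], [0.001, 0.001, -1.0]]
contact_force: [0.5, -0.5, -0.5]
opening: 0.398
(array([190.2, 163.5]), np.int32(23), array([0.597, 0.427, 0.037]))
(array([142.7, 178.1]), np.int32(30), array([0.419, 0.46 , 0.037]))
(array([152.6, 197.7]), np.int32(45), array([0.374, 0.325, 0.037]))
(array([179.2, 198.6]), np.int32(45), array([0.428, 0.259, 0.037]))
(array([182.8, 214.1]), np.int32(56), array([0.385, 0.182, 0.037]))
(array([300.4, 227.6]), np.int32(66), array([ 0.566, -0.11 ,  0.037]))
(array([228.1, 261.6]), np.int32(90), array([ 0.339, -0.066,  0.037]))
(array([210.4, 215.8]), np.int32(46), array([0.434, 0.116, 0.037]))
(array([307., 269.]), np.int32(15), array([ 0.404, -0.254,  0.09 ]))
```

View pics/final.png

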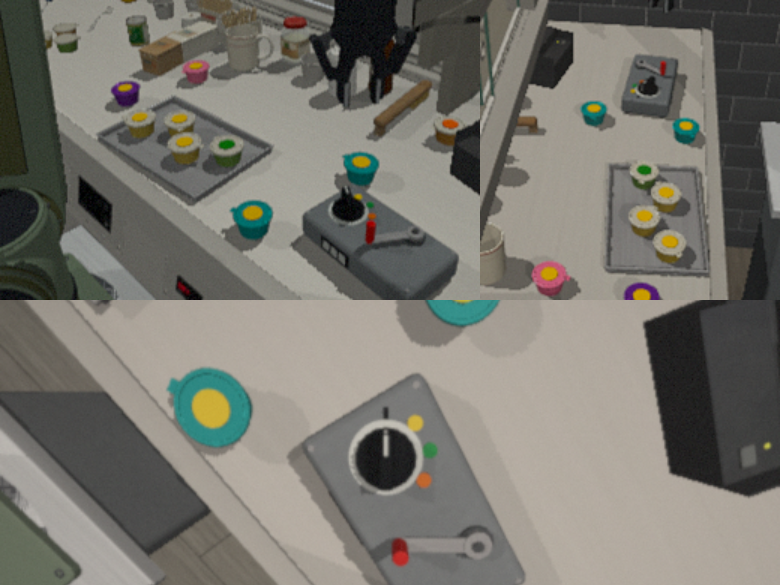

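The white line (386,442) points straight at the black dash (386,413). All four tubs stand in the tray, the lever is at rest, and the robot is clear. Handing in.

```bash
python3 -c "
from workcell import manip
print(manip.sign_off())"
```

```text
the job is handed in; nothing more can be done
None
```

The job is done and handed in at about 45 s of the 210 s allowed; `sign_off()` reports no verdict.

- **Yellow:** I turned the dial to the yellow dot, stood all three yellow tubs in the tray, and swung the lever to its stop. It then sprang back.
- **Green:** I turned the dial to the green dot and added the one green tub. I saw no second green-stickered tub in any view. The lever swing and spring-back were the same as before.
- **Finish:** I turned the dial back to the black dash.

**Last checks:**
- All four tubs stand upright inside the tray and have not moved since they were placed.
- The lever post is back at rest, and the white line on the dial points at the dash.
- On both swings, about 9–10 N at the end with almost no further motion confirmed the stop, against about 3.5 N from the spring alone.
- I never touched the orange tub or the salt dredger. The turquoise tubs stayed where they were, and the pink and purple ones were left alone.
- No check failed or disagreed. I saw no tub knocked aside, and forces at my checks stayed near or below 12 N.

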